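# Brace the square jar and unscrew its tight cap

### The job

The cap of the blue square jar is tight and the jar would only spin on the worktop, so first stand the jar, still closed, fully home in the square socket of the wooden jar holder. Then unscrew the red cap anticlockwise, stop turning as soon as the thread lets go, and lift the cap straight up off the jar, which stays in the holder. Finish while still holding the cap level, about three centimetres above the jar's mouth, and do not disturb the other things on the worktop.

Things in the scene. Friction and masses are not known exactly. Their poses are not given: they have to be found in the camera images.
- jar: Loose dark-blue square jar, 0.3 to 0.5 kg: body 58 x 58 mm, 78 mm high, above it a round neck 42 mm wide up to 99.5 mm; in the mouth a black sprung seal disc, its top at 105 mm when the cap is off. Origin: centre of the underside; z up, x and y square to the sides. Closed height 115 mm. It can be lifted and carried by its cap; on the bare worktop it turns with the cap.
- cap: Red ribbed screw cap, 58 mm wide, 30 mm high, 60 g. Origin: centre of its lower rim, z up; closed, 85 mm above the jar's underside. The seal pushes it up with 15 N, so it takes 0.1 to 0.3 N m. Turned anticlockwise it rises 1.5 mm and comes free after 0.9 rad relative to the jar, then the seal lifts it 2 mm more; past 1.7 rad it meets the next thread unless lifted.
- cap_mark (a point): The white mark at the top edge of the cap, 29 mm from its axis, on the cap's -x side. At the start it lies on the jar's -x side; as the cap unscrews it goes towards the jar's -y side.
- holder: Jar holder fixed to the worktop: wooden block 112 x 112 mm on a thin black foot, top at 33 mm, with a square blind socket 63 x 63 mm in its centre, mouth bevelled by 3 mm. Origin: centre of the underside; x and y along its sides. The jar fits in any of four quarter turns with 2.5 mm of play a side; seated it can still turn 0.1 rad either way until the walls stop it.
- socket_floor (a point): Centre of the socket's floor, 9 mm above the worktop: the jar's underside rests here when fully home.
- colander: Bystander: beige and brown oblong colander, 132 x 234 x 87 mm, at the back right; origin at the centre of its underside.
- tin: Bystander: plain tin, 66 mm diameter, 67 mm high; origin at the centre of its underside.
- glass: Bystander: small drinking glass, 49 mm diameter, 62 mm high; origin at the centre of its underside.
- teaspoon: Bystander: teaspoon lying near the front edge, 130 x 26 x 11 mm; origin at its centre, underside.
- timer: Bystander: red and white kitchen timer, 63 mm wide, 46 mm high; origin at the centre of its underside.
- garlic: Bystander: garlic bulb, 60 mm wide, 59 mm high; origin at the centre of its underside.
Things that resemble listed ones, but are neither listed nor needed, are in the scene too. Several things have the shape of the holder; the one meant has the colours described above.

How it is judged (in metres and radians):
On the way, in this order (a step that is already met when the one before it is completed fails the run):
1. the closed jar stands fully home in the holder's socket (horizontal distance between jar and socket_floor below 0.006 m and z of jar in the frame of socket_floor below 0.003 m and angle between jar's own z axis and vertical below 0.06 rad and z of cap in the frame of jar below 0.088 m), for 0.2 s.
2. the cap is turned anticlockwise by at least 45 degrees on the jar, which stands in the socket (y of cap_mark in the frame of jar below -0.0205 m and z of cap in the frame of jar below 0.098 m and z of jar in the frame of socket_floor below 0.004 m and horizontal distance between jar and socket_floor below 0.006 m), for 0.05 s.
At the end, for the whole second after the job is handed in: Jar upright (0.06 rad) and fully home in the socket (3 mm in height, 6 mm sideways); the fingers hold the cap still, off the jar, level (0.2 rad), within 15 mm of the jar axis, lower rim 110 to 165 mm above the jar underside, turned anticlockwise 40 to 140 degrees from where it began (horizontal distance between jar and socket_floor below 0.006 m and z of jar in the frame of socket_floor below 0.003 m and angle between jar's own z axis and vertical below 0.06 rad and z of cap in the frame of jar between 0.11 and 0.165 m and horizontal distance between cap and jar below 0.015 m and angle between cap's own z axis and vertical below 0.2 rad and y of cap_mark in the frame of jar below -0.0186 m and contact force between the fingers and cap above 2 N and contact force between cap and jar below 0.1 N and linear speed of cap below 0.03 m/s); the arm keeps its last pose, push and grip.
It fails at once if a bystander is pushed more than 3 cm (distance of any of colander, tin, glass, teaspoon, timer, garlic from where it was at the start of the episode above 0.03 m).
It fails at once if the jar is tipped over (angle between jar's own z axis and vertical above 0.6 rad).
It also fails if it takes over 51 s, if anything falls off the work surface, if the arm or the gripper's body presses on something with over 40 N, if the wrist force passes 120 N, or if a joint passes its speed limit or range.

### The arm

A 6-joint arm with a two-finger parallel gripper is mounted at the origin on a cart in front of the work surface, level with it; the furniture and walls round the work are solid. World frame = base frame: x ahead of the robot, y to its left, z up, the work surface at z = 0. Lengths are in m, angles in degrees, forces in N, time in s.
With the tool pointing down it reaches from about 0.3 to 0.75 m from the base axis. Payload 8.5 kg.
Tool frame: the origin (TCP) lies between the finger pads; the fingertips stand 22 mm ahead of it and the grasp point (between the pads) lies 3 mm ahead of it (env.nose_length is the distance from the TCP to the fingertips, in m); z points along the fingers, x is the direction in which the jaws open and shut, and the axes are right-handed (so a half turn about z gives the same grasp; the last joint's range is limited). The gripper opens to 85 mm and grips with 20 to 120 N. Pads are 22 mm wide; open, the fingers measure 114 mm over their backs; the gripper's body (76 mm by 85 mm) begins 54 mm behind the grasp point. The pads swing forward as they close: fully open they stand 13 mm farther back than shut.
Start: joints at [-82.924, 21.807, 74.336, -0, 83.858, -12.336], TCP at [0.183, -0.519, 0.231] pointing down, gripper open.
Joint ranges: [-178.18, 178.18], [-50.72, 133.34], [12.68, 142.11], [-81.47, 261.47], [9.98, 163.14], [-165.26, 165.26]. Speed limits (degrees/s): [136.94, 136.94, 180, 180, 180, 180].

### API

Orientations are given as a 3x3 rotation matrix whose columns are the frame's x, y, z axes.
In Python, from rig import env gives the robot as it stands.
- The arm moves only by the tool arm_command, never from a script. Its argument "steps" is a list of rows, each an object with "delta_pos": the shift along the world's x, y, z in mm, a list of three; "dr": the turn, a rotation vector about the world's x, y, z in degrees, a list of three. In form: [{"delta_pos": [dx, dy, dz], "dr": [wx, wy, wz]}, ...]. A call has 1 to 20 rows; each row shifts and turns the commanded pose from where the row before left it; what a row does not reach is not made up. A row lasts 1/10 s, in which the tool goes at most 50 mm and 8.59 degrees, less where a joint would pass 70% of its speed; a pose out of reach is approached as far as the arm can. A call with a gripper value outside its range is refused whole. "grip" is the opening, from 0 (shut) to 1 (fully open), set as the call begins (left out, the last holds). The fingers move at their own pace and stop on an object; "squeeze" is the grip in N (left out, the last holds). Time passes only in rows, so rows that do not move let the fingers close. It gives the time, the measured TCP pose, the force and the opening at its end, in the units of the state.
- env.observe(): the state, without advancing time (a new reading comes with each control period).
- env.get_image(name): name is "side" or "top"; returns the picture (480x640x3 uint8, blue, green, red); there is no depth.
- env.get_calibration(name): a dict with "fx", "fy", "cx", "cy" (pixels), "view" (4x4, takes a point from world to camera coordinates). Camera axes: x right, y up, looking along -z (the intrinsics and any distortion apply to the point x, -y, -z); pixel columns grow to the right and rows downward; lengths in m; the calibration is good to about 2 mm. A picture is of the moment at which its call begins. get_calibration takes no time and is no camera call.
- env.close_job(): hands the job in, once; it reports no verdict.
The state is a dict: "time_s": time; "q": joint angles; "qvel": joint speeds; "joint_efforts": joint torques, N m; "position": TCP position; "tool_rot": TCP orientation; "ft_force": force on the tool from outside, world axes, zero at the start; "wrist_torque": the same for the moment, N m; "grip_width": finger opening in m.
Only numpy, scipy, OpenCV 4.12 (cv2) and the standard library are available. Lean on these libraries where they do the work, as an engineer would, in place of code of your own. Each camera call takes 0.05 s, during which the arm holds its last target. There are 200 camera calls.

## Working session

There is one attempt and no reset: what is moved stays moved. The work goes in short steps, Python scripts to look and compute and a tool call to move; the robot and the scene stay as the last step left them, time stands still between calls to the robot, and variables do not carry over. Pictures are saved under pics/ and viewed, about 8 in all and at most 12, crops included, and the job is handed in when it is done.

Besides the shell and the picture viewer there is one more tool, called as a command line: name --argument value ..., lists and objects as JSON in quotes. arm_command: Moves the arm, as the interface text tells. Its arguments: {"type":"object","properties":{"steps":{"type":"array"},"grip":{"type":"number"},"squeeze":{"type":"number"}},"required":["steps"]}

```bash
mkdir -p pics; ls; python3 - <<'E'
from rig import env
import cv2,numpy as np
np.set_printoptions(precision=4,suppress=True)
for n in("top","side"):
    im=env.get_image(n); cv2.imwrite(f"pics/{n}0.png",im)
    print(n,env.get_calibration(n))
print(env.observe(),env.nose_length)
E
```

```text
pics
top {'fx': 500.2228134423004, 'fy': 500.2228134423004, 'cx': 315.1304258566614, 'cy': 242.8306752001399, 'view': array([[ 0.0135, -0.9998, -0.0158, -0.0092],
       [ 0.9926,  0.0115,  0.1213, -0.554 ],
       [-0.1211, -0.0173,  0.9925, -1.1761],
       [ 0.    ,  0.    ,  0.    ,  1.    ]])}
side {'fx': 473.1998956445555, 'fy': 473.1998956445555, 'cx': 311.2570968753741, 'cy': 251.9824782415662, 'view': array([[-0.9768, -0.2136, -0.0137,  0.5251],
       [ 0.0989, -0.5073,  0.856 , -0.1659],
       [-0.1898,  0.8349,  0.5167, -1.2377],
       [ 0.    ,  0.    ,  0.    ,  1.    ]])}
{'time_s': 0.1, 'q': array([-82.9267,  21.8385,  74.3774,  -0.0012,  83.859 , -12.3356]), 'qvel': array([ 0.0489, -0.1229, -0.1258,  0.0124,  0.004 ,  0.0299]), 'joint_efforts': array([  0.0037, -44.922 , -23.1653,  -0.0002,   0.0038,  -0.    ]), 'position': array([ 0.1827, -0.5185,  0.23  ]), 'tool_rot': array([[ 0.3323, -0.9432, -0.0002],
       [-0.9432, -0.3323,  0.0013],
       [-0.0013, -0.0003, -1.    ]]), 'ft_force': array([-0.2217,  0.5803, -0.4462]), 'wrist_torque': array([-0.0304,  0.026 ,  0.0468]), 'grip_width': 0.08555772527593837} 0.022
```

View pics/top0.png

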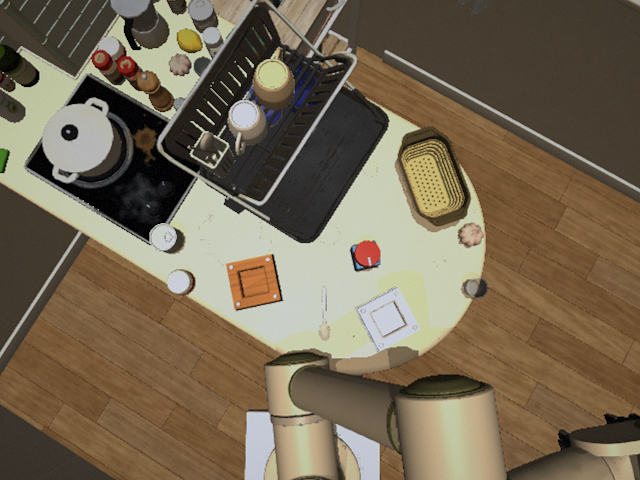

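View pics/side0.png

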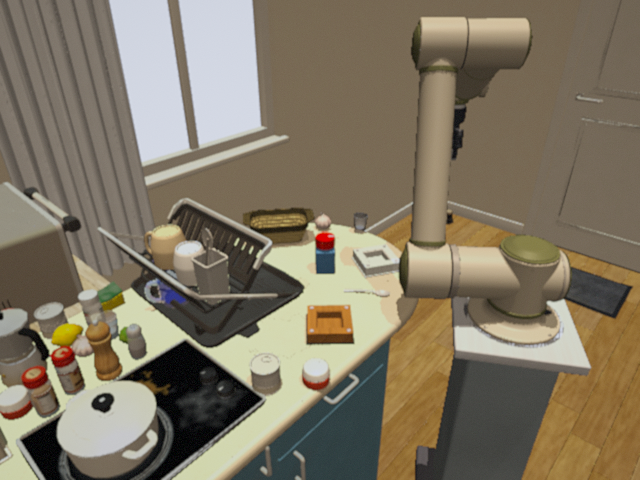

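The top view shows the candidates. For the jar with a red cap, there is only the blue/red one at top (367,255), side (325,253). The timer at top (180,282) and the red-lidded spice jars at (105,62) and (128,67) are not it. For the holder, the wooden one is at top (255,281), side (329,324), and the white one at (388,319) is a decoy. I'll measure, then check one crop.

```bash
cat > h.py <<'E'
from rig import env
import cv2,numpy as np
np.set_printoptions(precision=4,suppress=True)
def ray(n,px,z):
    c=env.get_calibration(n);V=np.array(c["view"]);R,t=V[:3,:3],V[:3,3]
    px=np.atleast_2d(px).astype(float)
    d=np.c_[(px[:,0]-c["cx"])/c["fx"],-(px[:,1]-c["cy"])/c["fy"],-np.ones(len(px))]@R
    o=-R.T@t
    return o+d*((z-o[2])/d[:,2])[:,None]
def proj(n,P):
    c=env.get_calibration(n);V=np.array(c["view"]);p=np.atleast_2d(P)@V[:3,:3].T+V[:3,3]
    return np.c_[c["cx"]+c["fx"]*p[:,0]/-p[:,2],c["cy"]-c["fy"]*p[:,1]/-p[:,2]]
def blob(im,f,box):
    x0,y0,x1,y1=box;hsv=cv2.cvtColor(im,cv2.COLOR_BGR2HSV).astype(int)
    m=np.zeros(im.shape[:2],np.uint8);m[y0:y1,x0:x1]=f(hsv)[y0:y1,x0:x1]*255
    cs,_=cv2.findContours(m,cv2.RETR_CCOMP,cv2.CHAIN_APPROX_NONE)
    return m,max(cs,key=cv2.contourArea),cs
red=lambda h:((h[...,0]<7)|(h[...,0]>172))&(h[...,1]>150)&(h[...,2]>90)
blue=lambda h:(abs(h[...,0]-108)<15)&(h[...,1]>100)
wood=lambda h:(h[...,0]>3)&(h[...,0]<20)&(h[...,1]>140)&(h[...,2]>100)
def rect(n,c,z):
    P=ray(n,c[:,0,:],z)[:,:2]
    r=cv2.minAreaRect((P*1000).astype(np.float32));return r
E
python3 - <<'E'
from h import *
T=cv2.imread("pics/top0.png");S=cv2.imread("pics/side0.png")
m,c,_=blob(T,red,(345,235,390,275));P=ray("top",c[:,0],.115)*1000
print("cap top",cv2.minEnclosingCircle(P[:,:2].astype(np.float32)),cv2.contourArea(c))
m,c,_=blob(S,red,(300,220,350,260));print("side cap bbox",cv2.boundingRect(c))
m,c,_=blob(S,blue,(300,235,350,280));print("side blue bbox",cv2.boundingRect(c))
m,c,_=blob(T,blue,(335,230,400,285));print("top blue rect",rect("top",cv2.convexHull(c),.078))
m,c,cs=blob(T,wood,(215,240,295,320))
print("holder",rect("top",c,.033),cv2.boundingRect(c))
for k in cs:
    if cv2.contourArea(k)>150:print(cv2.contourArea(k),rect("top",k,.033))
m,c,cs=blob(S,wood,(295,295,365,350));print("side holder",rect("side",c,.033))
a=cv2.resize(T[235:325,215:410],None,fx=4,fy=4,interpolation=cv2.INTER_CUBIC)[:, :780]
b=cv2.resize(S[225:350,290:410],None,fx=1.9,fy=1.9,interpolation=cv2.INTER_CUBIC)
o=np.zeros((a.shape[0]+b.shape[0],a.shape[1],3),np.uint8);o[:a.shape[0]]=a;o[a.shape[0]:,:b.shape[1]]=b
cv2.imwrite("pics/crop1.png",o)
E
```

```text
cap top ((521.76123046875, -119.8465576171875), 28.634449005126953) 426.0
side cap bbox (315, 232, 19, 18)
side blue bbox (317, 249, 17, 24)
top blue rect ((512.4435424804688, -97.44776916503906), (58.99626922607422, 23.857845306396484), 26.695810317993164)
holder ((458.65478515625, 145.52093505859375), (111.35270690917969, 111.03077697753906), 12.79389762878418) (227, 255, 54, 54)
2054.5 ((458.65478515625, 145.52093505859375), (111.35270690917969, 111.03077697753906), 12.79389762878418)
side holder ((459.08544921875, 150.38108825683594), (110.5496597290039, 109.42212677001953), 11.42756175994873)
```

View pics/crop1.png

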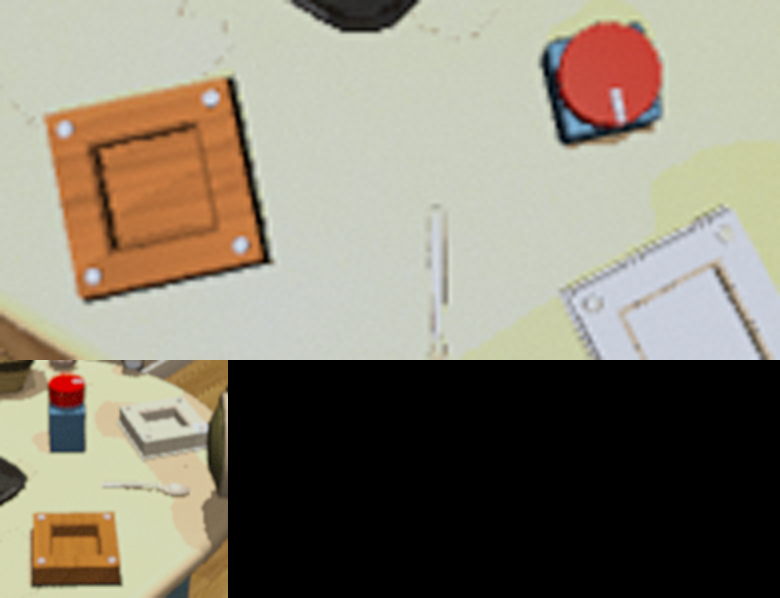

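The crop confirms it: a blue square jar with a red cap whose white mark points towards -x, and the wooden holder with black foot and four white screws. The white block is the decoy. Next I'll refine positions and yaw, using the screws in both views and the mark.

```bash
python3 - <<'E'
from h import *
T=cv2.imread("pics/top0.png");S=cv2.imread("pics/side0.png")
def tri(pt,ps):
    A=[];b=[]
    for n,p in(("top",pt),("side",ps)):
        a0=ray(n,p,0)[0];a1=ray(n,p,.1)[0];d=(a1-a0)/np.linalg.norm(a1-a0);M=np.eye(3)-np.outer(d,d);A.append(M);b.append(M@a0)
    x=np.linalg.lstsq(np.vstack(A),np.hstack(b),rcond=None)[0]
    return x,[np.linalg.norm(M@x-v) for M,v in zip(A,b)]
white=lambda h:(h[...,1]<90)&(h[...,2]>140)
def dots(im,box):
    # white spots inside the wood outline
    m,c,_=blob(im,wood,box);f=np.zeros_like(m);cv2.drawContours(f,[c],-1,255,-1);f=cv2.erode(f,np.ones((3,3)))
    g=im[...,0].astype(float)*(f>0)*(~wood(cv2.cvtColor(im,cv2.COLOR_BGR2HSV).astype(int)))*(im[...,0]>110)
    n,l,st,ce=cv2.connectedComponentsWithStats((g>0).astype(np.uint8))
    out=[]
    for i in range(1,n):
        ys,xs=np.where(l==i);w=g[ys,xs]
        if len(ys)>2: out.append(((xs*w).sum()/w.sum(),(ys*w).sum()/w.sum()))
    return out
dt=dots(T,(215,240,295,320));ds=dots(S,(295,295,365,350))
for n,d in(("top",dt),("side",ds)):
    P=ray(n,d,.034)*1000;print(n,np.round(d,1).tolist());print(P[:,:2],P[:,:2].mean(0))
Pt=ray("top",dt,.034)
for p,w in zip(dt,Pt):
    q=min(ds,key=lambda s:np.linalg.norm(ray("side",s,.034)[0]-w));print("tri",*tri(p,q))
# cap: top & side
m,c,_=blob(T,lambda h:red(h),(345,235,390,275));ct,_=cv2.minEnclosingCircle(c)
E_=cv2.fitEllipse(c);print("cap ellipse",E_)
print("cap centre z=.115",ray("top",E_[0],.115)*1000)
# mark
f=np.zeros_like(m);cv2.drawContours(f,[cv2.convexHull(c)],-1,255,-1)
hs=cv2.cvtColor(T,cv2.COLOR_BGR2HSV);w=(f>0)&(hs[...,1]<150)&(hs[...,2]>120)
ys,xs=np.where(w);print("mark px",len(xs),xs.mean(),ys.mean())
M=ray("top",(xs.mean(),ys.mean()),.115)[0];C=ray("top",E_[0],.115)[0];v=C-M;print("mark r",np.hypot(*v[:2])*1000,"yaw",np.degrees(np.arctan2(v[1],v[0])))
# side cap: projected silhouette check
m,c,_=blob(S,red,(300,220,350,260));print("side cap bbox",cv2.boundingRect(c),"pred center top/bottom",proj("side",[[C[0],C[1],.115],[C[0],C[1],.085],[C[0],C[1],0]]))
m,c,_=blob(T,blue,(335,230,400,285))
print(T[240:275,345:385][::1].shape)
b=((T[...,0].astype(int)-T[...,2])>15);bb=np.zeros_like(m);bb[236:276,346:390]=(b&(T.sum(2)<520))[236:276,346:390]*255
bb=cv2.morphologyEx(cv2.bitwise_or(bb,blob(T,red,(345,235,390,275))[0]),cv2.MORPH_OPEN,np.ones((2,2)))
for y in range(238,275):print("".join(".#"[v>0] for v in bb[y,348:390]))
E
```

```text
top [[267.2, 259.1], [230.6, 266.8], [274.6, 295.8], [237.6, 303.6]]
[[513.1711 112.8432]
 [493.3925 200.6985]
 [425.304   92.9065]
 [405.7651 180.8663]] [459.4082 146.8286]
side [[311.5, 330.0], [348.5, 329.7]]
[[493.0148 199.4467]
 [405.2975 180.6177]] [449.1562 190.0322]
tri [ 0.5153  0.1201 -0.0355] [np.float64(0.003977013848226427), np.float64(0.003977013848225639)]
tri [0.4931 0.2005 0.0349] [np.float64(0.00027495665111038244), np.float64(0.0002749566511095508)]
tri [ 0.421   0.0991 -0.0362] [np.float64(0.00538683010058936), np.float64(0.005386830100589577)]
tri [0.4055 0.1808 0.0341] [np.float64(0.00024603923040849776), np.float64(0.0002460392304089361)]
cap ellipse ((366.6870422363281, 252.7303009033203), (23.365520477294922, 24.790740966796875), 72.93330383300781)
cap centre z=.115 [[ 523.1193 -119.7141  115.    ]]
mark px 41 369.1219512195122 259.0
mark r 15.086351245403787 yaw 21.236700758073628
side cap bbox (315, 232, 19, 18) pred center top/bottom [[324.3505 236.5094]
 [324.3445 245.4053]
 [324.328  269.5682]]
(35, 40, 3)Traceback (most recent call last):
  File "<stdin>", line 41, in <module>
  File "<stdin>", line 41, in <genexpr>
TypeError: string indices must be integers, not 'numpy.bool'
```

```bash
python3 - <<'E'
from h import *
T=cv2.imread("pics/top0.png")
m,c,_=blob(T,red,(345,235,390,275));C=ray("top",cv2.fitEllipse(c)[0],.115)[0]
hs=cv2.cvtColor(T,cv2.COLOR_BGR2HSV)
yy,xx=np.mgrid[0:480,0:640];w=(np.hypot(xx-366.5,yy-253.0)<10.5)&(hs[...,1]<150)
ys,xs=np.where(w);M=ray("top",np.c_[xs,ys],.115)[:,:2];v=C[:2]-M
print(len(xs),"mark yaw",np.degrees(np.arctan2(*v.mean(0)[::-1])),"r",np.hypot(*v.T).max())
g=T[...,0].astype(int)-T[...,2]
for y in range(240,274):print(y,"".join("R" if m[y,x] else("b" if g[y,x]>15 else ("k" if T[y,x].sum()<240 else ".")) for x in range(346,388)))
E
```

```text
25 mark yaw 16.22381838636289 r 0.023633743882532077
240 ..........................................
241 ..................RRRRRR...bb.............
242 ................RRRRRRRRRRR..b............
243 ..............RRRRRRRRRRRRRRR.............
244 .............RRRRRRRRRRRRRRRRR............
245 ........bbb.RRRRRRRRRRRRRRRRRRR...........
246 ......bbbb.RRRRRRRRRRRRRRRRRRRRR..........
247 ......bbbb.RRRRRRRRRRRRRRRRRRRRR..........
248 .....bbbb.RRRRRRRRRRRRRRRRRRRRRRR.........
249 .....bbbb.RRRRRRRRRRRRRRRRRRRRRRR.........
250 .....bbbbRRRRRRRRRRRRRRRRRRRRRRRR.........
251 .....bbbbRRRRRRRRRRRRRRRRRRRRRRRRR........
252 .....bbbkRRRRRRRRRRRRRRRRRRRRRRRRR........
253 .....bbkRRRRRRRRRRRRRRRRRRRRRRRRRR........
254 .....kbkRRRRRRRRRRRRRRRRRRRRRRRRRR........
255 ......bkkRRRRRRRRRRRRRRRRRRRRRRRRR........
256 ......bkkRRRRRRRRRRRRRRRRRRRRRRRRR........
257 ......bbkRRRRRRRRRRRR....RRRRRRRR.........
258 ......kbkRRRRRRRRRRRR....RRRRRRRR.........
259 .......bkkRRRRRRRRRRR....RRRRRRRR.........
260 .......bbbkRRRRRRRRRR..b.RRRRRRR.b........
261 .......bbbkRRRRRRRRRRR.b.RRRRRRRbb........
262 .......kbbbkRRRRRRRRRR....RRRRRbbb........
263 ........bbbbkRRRRRRRRR....RRR.bbbbb.......
264 ........bbbbbkkRRRRRRR....RR.bbbbb........
265 ........bbbbbbbkkRRRRRR...Rkbbbb..........
266 ........bbbbbbbbbkkkkRRk.kbbbkk...........
267 ........kkbbbbbbbbbkkkkkbbkk..............
268 .........kbbbbbbbbbbbkkk..................
269 .........bbbbbbbkkk.......................
270 .........kbkkkk...........................
271 ..........................................
272 ..........................................
273 ..........................................
```

arm_command --steps '[{"delta_pos":[28,33,0],"dr":[0,0,0]},{"delta_pos":[28,33,0],"dr":[0,0,0]},{"delta_pos":[28,33,0],"dr":[0,0,0]},{"delta_pos":[28,33,0],"dr":[0,0,0]},{"delta_pos":[28,33,0],"dr":[0,0,0]},{"delta_pos":[28,33,0],"dr":[0,0,0]},{"delta_pos":[28,33,0],"dr":[0,0,0]},{"delta_pos":[28,33,0],"dr":[0,0,0]},{"delta_pos":[28,33,0],"dr":[0,0,0]},{"delta_pos":[28,33,0],"dr":[0,0,0]},{"delta_pos":[28,33,0],"dr":[0,0,0]},{"delta_pos":[31,36,0],"dr":[0,0,0]},{"delta_pos":[0,0,0],"dr":[0,0,0]},{"delta_pos":[0,0,0],"dr":[0,0,0]}]' --grip 1

```text
time_s: 1.5
position: [0.5219, -0.119, 0.23]
tool_rot: [[0.334, -0.942, -0.001], [-0.942, -0.334, 0.0], [-0.001, 0.001, -1.0]]
ft_force: [-0.4, 0.4, -0.3]
grip_width: 0.0854
```

arm_command --steps '[{"delta_pos":[0,-1,-20],"dr":[0,0,0]},{"delta_pos":[0,0,-20],"dr":[0,0,0]},{"delta_pos":[0,0,-20],"dr":[0,0,0]},{"delta_pos":[0,0,-20],"dr":[0,0,0]},{"delta_pos":[0,0,-16],"dr":[0,0,0]},{"delta_pos":[0,0,-15],"dr":[0,0,0]},{"delta_pos":[0,0,-15],"dr":[0,0,0]},{"delta_pos":[0,0,0],"dr":[0,0,0]},{"delta_pos":[0,0,0],"dr":[0,0,0]}]'

```text
time_s: 2.4
position: [0.5215, -0.1216, 0.1049]
tool_rot: [[0.331, -0.944, -0.0], [-0.944, -0.331, -0.0], [-0.0, 0.0, -1.0]]
ft_force: [0.3, 0.0, 0.2]
grip_width: 0.0852
```

arm_command --steps '[{"delta_pos":[0,0,0],"dr":[0,0,0]},{"delta_pos":[0,0,0],"dr":[0,0,0]},{"delta_pos":[0,0,0],"dr":[0,0,0]},{"delta_pos":[0,0,0],"dr":[0,0,0]},{"delta_pos":[0,0,0],"dr":[0,0,0]},{"delta_pos":[0,0,0],"dr":[0,0,0]},{"delta_pos":[0,0,0],"dr":[0,0,0]},{"delta_pos":[0,0,0],"dr":[0,0,0]},{"delta_pos":[0,0,0],"dr":[0,0,0]},{"delta_pos":[0,0,0],"dr":[0,0,0]}]' --grip 0 --squeeze 60

```text
time_s: 3.4
position: [0.5221, -0.1208, 0.1059]
tool_rot: [[0.333, -0.943, 0.002], [-0.943, -0.333, -0.001], [0.001, -0.001, -1.0]]
ft_force: [-2.6, 1.4, 7.3]
grip_width: 0.0545
```

```bash
python3 - <<'E'
from h import *
T=env.get_image("top");S=env.get_image("side");cv2.imwrite("pics/top1.png",T);cv2.imwrite("pics/side1.png",S)
a=cv2.resize(T[200:300,315:435],None,fx=3.3,fy=3.3,interpolation=cv2.INTER_CUBIC)
b=cv2.resize(S[190:290,265:385],None,fx=3.3,fy=3.3,interpolation=cv2.INTER_CUBIC)
cv2.imwrite("pics/crop2.png",np.hstack([a,b]))
print(env.observe()["ft_force"],env.observe()["wrist_torque"])
E
```

```text
[-1.8754  1.0434  7.936 ] [ 0.1189  0.3723 -0.0227]
```

View pics/crop2.png

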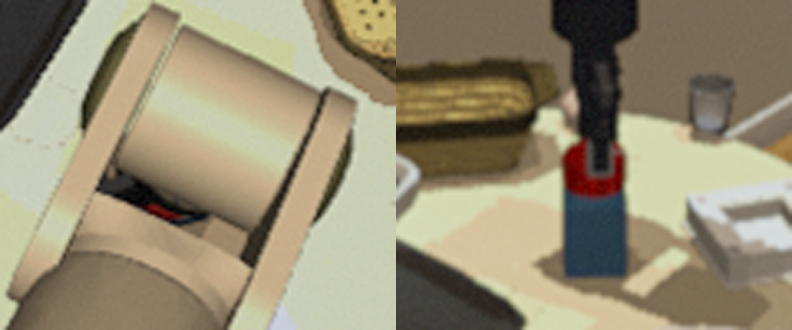

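```bash
python3 - <<'E'
from h import *
for z in(.115,.1,.085,.078,0):print(z,proj("side",[[.512,-.092,z],[.522,-.1195,z]]).round(1).tolist())
S=cv2.imread("pics/side1.png")
for y in range(222,276,1):print(y,S[y,324:330].tolist())
E
```

```text
0.115 [[326.3, 241.5], [324.7, 236.6]]
0.1 [[326.3, 246.1], [324.7, 241.1]]
0.085 [[326.3, 250.5], [324.7, 245.5]]
0.078 [[326.3, 252.6], [324.7, 247.5]]
0 [[326.2, 275.0], [324.7, 269.6]]
222 [[18, 18, 17], [23, 25, 23], [23, 24, 27], [34, 36, 37], [33, 32, 35], [35, 35, 34]]
223 [[24, 20, 21], [23, 19, 20], [26, 24, 22], [29, 23, 28], [25, 28, 26], [24, 27, 24]]
224 [[18, 21, 17], [29, 29, 32], [20, 16, 15], [27, 25, 24], [24, 27, 28], [26, 18, 20]]
225 [[26, 22, 21], [21, 21, 17], [24, 22, 21], [22, 22, 22], [25, 21, 26], [25, 22, 21]]
226 [[27, 24, 18], [21, 19, 21], [27, 23, 27], [31, 31, 35], [34, 36, 38], [24, 28, 31]]
227 [[27, 21, 23], [21, 19, 19], [24, 28, 26], [30, 30, 34], [32, 36, 42], [23, 26, 26]]
228 [[23, 24, 25], [21, 20, 19], [27, 28, 24], [30, 29, 32], [31, 30, 36], [26, 21, 22]]
229 [[24, 19, 15], [32, 29, 32], [32, 33, 32], [27, 24, 24], [25, 27, 29], [28, 27, 27]]
230 [[26, 26, 21], [24, 26, 25], [32, 28, 27], [34, 33, 35], [35, 37, 32], [32, 28, 30]]
231 [[26, 24, 22], [25, 24, 23], [32, 32, 31], [27, 22, 25], [32, 31, 30], [25, 24, 25]]
232 [[35, 37, 34], [2
[... 3206 characters left out ...]
3], [74, 59, 41], [71, 57, 35], [74, 60, 41], [74, 61, 39]]
269 [[75, 58, 40], [73, 59, 40], [73, 61, 38], [74, 59, 44], [77, 62, 41], [72, 58, 38]]
270 [[73, 57, 42], [71, 57, 34], [74, 59, 41], [74, 58, 39], [76, 62, 41], [72, 57, 39]]
271 [[75, 59, 39], [73, 57, 36], [73, 57, 35], [71, 56, 39], [74, 57, 39], [71, 57, 35]]
272 [[72, 55, 37], [75, 61, 42], [71, 58, 38], [73, 57, 38], [76, 60, 46], [74, 58, 41]]
273 [[73, 67, 61], [75, 69, 63], [73, 68, 62], [73, 68, 63], [76, 71, 66], [73, 67, 65]]
274 [[80, 93, 104], [78, 95, 106], [79, 93, 105], [80, 94, 106], [79, 92, 104], [78, 95, 104]]
275 [[83, 111, 126], [84, 109, 126], [84, 110, 126], [83, 107, 124], [83, 107, 124], [83, 107, 124]]
```

```bash
python3 - <<'E'
from h import *
S=cv2.imread("pics/side1.png")
cv2.imwrite("pics/crop3.png",cv2.convertScaleAbs(cv2.resize(S[195:280,300:355],None,fx=7,fy=7,interpolation=cv2.INTER_CUBIC),alpha=2))
o=env.observe();P=np.array(o["position"]);R=np.array(o["tool_rot"])
for k in(-.1,-.054,0,.003,.022):print(k,proj("side",P+R[:,2]*k-R[:,0]*.029).round(1),proj("side",P+R[:,2]*k-R[:,0]*.04).round(1))
E
```

```text
-0.1 [[326.4 212.7]] [[327.  214.5]]
-0.054 [[326.3 227.4]] [[326.9 229.3]]
0 [[326.3 244. ]] [[326.8 245.9]]
0.003 [[326.3 244.9]] [[326.8 246.9]]
0.022 [[326.2 250.6]] [[326.8 252.5]]
```

View pics/crop3.png

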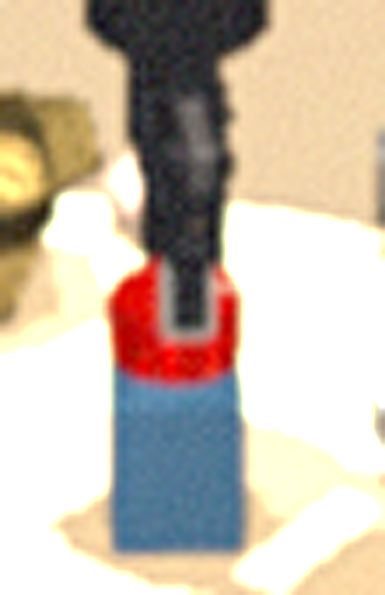

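The side view shows the pads centred on the cap, at side (326,240), but overlapping only its upper third. I'll regrip 8 mm lower.

arm_command --steps '[{"delta_pos":[0,0,0],"dr":[0,0,0]},{"delta_pos":[0,0,0],"dr":[0,0,0]},{"delta_pos":[0,0,0],"dr":[0,0,0]},{"delta_pos":[0,0,0],"dr":[0,0,0]},{"delta_pos":[0,0,0],"dr":[0,0,0]},{"delta_pos":[0,0,-4],"dr":[0,0,0]},{"delta_pos":[0,0,-4],"dr":[0,0,0]},{"delta_pos":[0,0,0],"dr":[0,0,0]}]' --grip 1

```text
time_s: 4.3
position: [0.5214, -0.1206, 0.0958]
tool_rot: [[0.332, -0.943, -0.001], [-0.943, -0.332, 0.001], [-0.001, 0.001, -1.0]]
ft_force: [-0.6, 0.8, 0.2]
grip_width: 0.0852
```

arm_command --steps '[{"delta_pos":[0,0,0],"dr":[0,0,0]},{"delta_pos":[0,0,0],"dr":[0,0,0]},{"delta_pos":[0,0,0],"dr":[0,0,0]},{"delta_pos":[0,0,0],"dr":[0,0,0]},{"delta_pos":[0,0,0],"dr":[0,0,0]},{"delta_pos":[0,0,0],"dr":[0,0,0]},{"delta_pos":[0,0,0],"dr":[0,0,0]},{"delta_pos":[0,0,0],"dr":[0,0,0]},{"delta_pos":[0,0,0],"dr":[0,0,0]}]' --grip 0 --squeeze 70

```text
time_s: 5.2
position: [0.5219, -0.1206, 0.0972]
tool_rot: [[0.332, -0.943, 0.001], [-0.943, -0.332, -0.0], [0.0, -0.001, -1.0]]
ft_force: [-0.7, 1.6, 5.1]
grip_width: 0.0557
```

arm_command --steps '[{"delta_pos":[0,0,4],"dr":[0,0,0]},{"delta_pos":[0,0,6],"dr":[0,0,0]},{"delta_pos":[0,0,10],"dr":[0,0,0]},{"delta_pos":[0,0,10],"dr":[0,0,0]},{"delta_pos":[0,0,10],"dr":[0,0,0]},{"delta_pos":[0,0,10],"dr":[0,0,0]},{"delta_pos":[0,0,10],"dr":[0,0,0]},{"delta_pos":[0,0,0],"dr":[0,0,0]},{"delta_pos":[0,0,0],"dr":[0,0,0]}]'

```text
time_s: 6.1
position: [0.5217, -0.1207, 0.1566]
tool_rot: [[0.332, -0.943, 0.0], [-0.943, -0.332, -0.0], [0.0, -0.0, -1.0]]
ft_force: [-0.1, -0.0, -4.5]
grip_width: 0.0549
```

arm_command --steps '[{"delta_pos":[-3,13,0],"dr":[0,0,-0.3]},{"delta_pos":[-6,26,0],"dr":[0,0,-0.3]},{"delta_pos":[-6,26,0],"dr":[0,0,-0.3]},{"delta_pos":[-7,30,0],"dr":[0,0,-0.3]},{"delta_pos":[-7,30,0],"dr":[0,0,-0.3]},{"delta_pos":[-7,30,0],"dr":[0,0,-0.3]},{"delta_pos":[-7,30,0],"dr":[0,0,-0.3]},{"delta_pos":[-7,30,0],"dr":[0,0,-0.3]},{"delta_pos":[-6,26,0],"dr":[0,0,-0.3]},{"delta_pos":[-4,16,0],"dr":[0,0,-0.3]},{"delta_pos":[-2,10,0],"dr":[0,0,0]},{"delta_pos":[0,0,0],"dr":[0,0,0]},{"delta_pos":[0,0,0],"dr":[0,0,0]},{"delta_pos":[0,0,0],"dr":[0,0,0]}]'

```text
time_s: 7.5
position: [0.46, 0.1456, 0.1564]
tool_rot: [[0.282, -0.96, -0.0], [-0.96, -0.282, -0.0], [0.0, 0.0, -1.0]]
ft_force: [1.2, 0.3, -4.7]
grip_width: 0.055
```

```bash
python3 - <<'E'
from h import *
T=env.get_image("top");S=env.get_image("side");cv2.imwrite("pics/top2.png",T);cv2.imwrite("pics/side2.png",S)
o=env.observe();print(o["time_s"],o["position"],o["ft_force"],o["grip_width"],np.degrees(np.arctan2(o["tool_rot"][1][0],o["tool_rot"][0][0])))
p=proj("side",[[.4594,.1468,.033]])[0].astype(int);q=proj("top",[[.4594,.1468,.1]])[0].astype(int);print(p,q)
a=cv2.resize(T[q[1]-50:q[1]+50,q[0]-50:q[0]+50],None,fx=4,fy=4,interpolation=cv2.INTER_CUBIC)
b=cv2.resize(S[p[1]-75:p[1]+25,p[0]-50:p[0]+50],None,fx=4,fy=4,interpolation=cv2.INTER_CUBIC)
cv2.imwrite("pics/crop4.png",cv2.convertScaleAbs(np.hstack([a,b]),alpha=1.4))
E
```

```text
7.6 [0.46   0.1456 0.1565] [ 0.1801 -0.289  -4.2894] 0.05526155375681624 -73.65082951088255
[329 318] [248 279]
```

View pics/crop4.png

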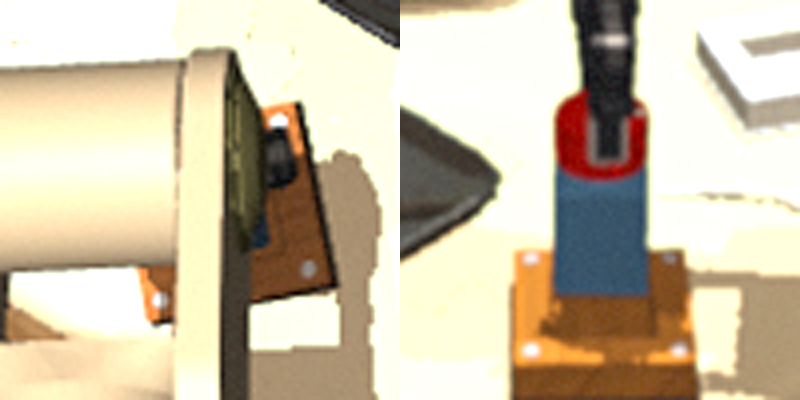

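```bash
python3 - <<'E'
from h import *
S=cv2.imread("pics/side2.png");o=env.observe()
m,c,_=blob(S,blue,(300,275,365,325));x,y,w,h=cv2.boundingRect(c);print("bbox",x,y,x+w,y+h)
for yy in(283,290,297,304,308,310,312):
    r=np.where(m[yy]>0)[0];print(yy,r.min() if len(r) else None,r.max() if len(r) else None)
a=np.radians(12.8);R=np.array([[np.cos(a),-np.sin(a)],[np.sin(a),np.cos(a)]])
for name,C in(("holder",(.4594,.1468)),("tcp",(o["position"][0],o["position"][1]))):
    for z in(.0594,.1374):
        print(name,z,proj("side",[[*(np.array(C)+R@np.array(k)*.029),z] for k in((1,1),(-1,1))]).round(1).tolist())
# sub-pixel edges: blueness profile mean rows 285-305
g=(S[286:304,300:365].astype(float));g=(g[...,2]).mean(0);print(g.round(0))
g=(S[295:325,322:337].astype(float))[...,2].mean(1);print(g.round(0))
E
```

```text
bbox 318 286 340 316
283 None None
290 318 339
297 319 339
304 319 339
308 318 339
310 318 339
312 318 339
holder 0.0594 [[317.6, 317.8], [341.6, 317.4]]
holder 0.1374 [[317.4, 291.6], [342.2, 291.2]]
tcp 0.0594 [[317.5, 317.5], [341.4, 317.1]]
tcp 0.1374 [[317.3, 291.3], [342.0, 290.9]]
[139. 146. 156. 178. 202. 212. 213. 212. 213. 213. 213. 213. 213. 213.
 214. 215. 201. 130.  49.  39.  44.  48.  48.  50.  50.  50.  51.  51.
  52.  52.  51.  52.  51.  50.  50.  48.  46.  45.  40.  40.  89. 168.
 212. 215. 210. 209. 209. 210. 209. 209. 209. 209. 209. 208. 207. 205.
 203. 203. 205. 205. 203. 202. 203. 203. 205.]
[40. 40. 41. 41. 40. 41. 41. 41. 41. 40. 40. 40. 40. 41. 40. 41. 40. 41.
 40. 40. 43. 56. 75. 87. 90. 90. 90. 90. 90. 90.]
```

Jar hanging upright over the holder, aligned with it (side crop: blue body between columns 317 and 340). I'll shift by (-1,+1) mm and lower it, watching the force.

arm_command --steps '[{"delta_pos":[-1,1,-6],"dr":[0,0,0]},{"delta_pos":[0,0,-8],"dr":[0,0,0]},{"delta_pos":[0,0,-8],"dr":[0,0,0]},{"delta_pos":[0,0,-4],"dr":[0,0,0]},{"delta_pos":[0,0,-4],"dr":[0,0,0]},{"delta_pos":[0,0,-2],"dr":[0,0,0]},{"delta_pos":[0,0,-2],"dr":[0,0,0]},{"delta_pos":[0,0,0],"dr":[0,0,0]}]'

```text
time_s: 8.4
position: [0.4588, 0.1473, 0.1224]
tool_rot: [[0.283, -0.959, -0.0], [-0.959, -0.283, 0.0], [-0.0, 0.0, -1.0]]
ft_force: [0.8, -0.3, -4.3]
grip_width: 0.0555
```

arm_command --steps '[{"delta_pos":[0,0,-3],"dr":[0,0,0]},{"delta_pos":[0,0,-3],"dr":[0,0,0]},{"delta_pos":[0,0,-3],"dr":[0,0,0]},{"delta_pos":[0,0,-3],"dr":[0,0,0]},{"delta_pos":[0,0,-2],"dr":[0,0,0]},{"delta_pos":[0,0,-1],"dr":[0,0,0]},{"delta_pos":[0,0,-1],"dr":[0,0,0]},{"delta_pos":[0,0,0],"dr":[0,0,0]},{"delta_pos":[0,0,0],"dr":[0,0,0]}]'

```text
time_s: 9.3
position: [0.4588, 0.1473, 0.1066]
tool_rot: [[0.283, -0.959, 0.0], [-0.959, -0.283, 0.0], [0.0, -0.0, -1.0]]
ft_force: [-0.3, -0.8, -3.7]
grip_width: 0.0552
```

arm_command --steps '[{"delta_pos":[0,0,-1],"dr":[0,0,0]},{"delta_pos":[0,0,-1],"dr":[0,0,0]},{"delta_pos":[0,0,0],"dr":[0,0,0]},{"delta_pos":[0,0,0],"dr":[0,0,0]}]'

```text
time_s: 9.7
position: [0.4593, 0.1477, 0.1061]
tool_rot: [[0.283, -0.959, 0.003], [-0.959, -0.283, 0.001], [0.0, -0.003, -1.0]]
ft_force: [-4.6, 2.7, 12.1]
grip_width: 0.0555
```

arm_command --steps '[{"delta_pos":[0,0,0],"dr":[0,0,0]},{"delta_pos":[0,0,0],"dr":[0,0,4]},{"delta_pos":[0,0,0],"dr":[0,0,4]},{"delta_pos":[0,0,0],"dr":[0,0,4]},{"delta_pos":[0,0,0],"dr":[0,0,4]},{"delta_pos":[0,0,0],"dr":[0,0,0]}]' --squeeze 90

```text
time_s: 10.3
position: [0.4599, 0.1477, 0.1064]
tool_rot: [[0.538, -0.843, 0.004], [-0.843, -0.538, 0.001], [0.002, -0.004, -1.0]]
ft_force: [-2.6, 2.4, 12.8]
grip_width: 0.0551
```

```bash
python3 - <<'E'
from h import *
o=env.observe();print(o["ft_force"],o["wrist_torque"])
S=env.get_image("side");cv2.imwrite("pics/side3.png",S)
o=env.observe();print(o["time_s"],o["position"],o["ft_force"],o["wrist_torque"],np.degrees(np.arctan2(o["tool_rot"][1][0],o["tool_rot"][0][0])))
cv2.imwrite("pics/crop5.png",cv2.convertScaleAbs(cv2.resize(S[240:350,280:380],None,fx=5,fy=5,interpolation=cv2.INTER_CUBIC),alpha=1.4))
E
```

```text
[-2.5614  2.3629 12.7733] [0.302  0.4686 0.1427]
10.35 [0.4599 0.1477 0.1064] [-1.5552  2.0137 13.1186] [0.3811 0.412  0.0942] -57.54485101708909
```

View pics/crop5.png

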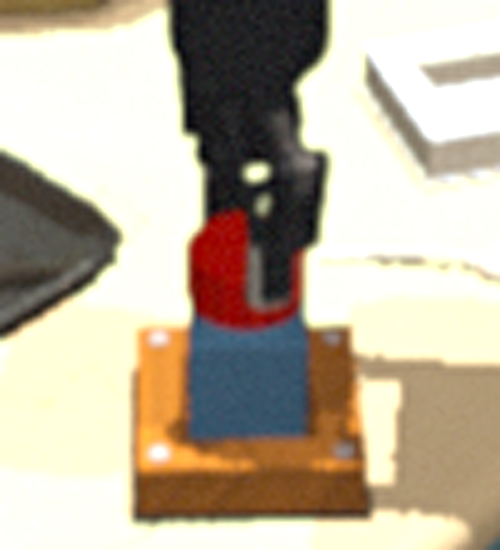

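The jar stands in the socket and the pads hold the cap, which is turning. I'll keep going, rising slightly with the thread.

arm_command --steps '[{"delta_pos":[0,0,0.1],"dr":[0,0,4]},{"delta_pos":[0,0,0.1],"dr":[0,0,4]},{"delta_pos":[0,0,0.1],"dr":[0,0,4]},{"delta_pos":[0,0,0.1],"dr":[0,0,4]},{"delta_pos":[0,0,0.1],"dr":[0,0,4]},{"delta_pos":[0,0,0.1],"dr":[0,0,4]},{"delta_pos":[0,0,0.1],"dr":[0,0,4]},{"delta_pos":[0,0,0],"dr":[0,0,0]}]'

```text
time_s: 11.15
position: [0.4598, 0.1478, 0.1071]
tool_rot: [[0.871, -0.492, 0.004], [-0.492, -0.871, 0.001], [0.003, -0.003, -1.0]]
ft_force: [-2.8, 2.1, 13.7]
grip_width: 0.0549
```

```bash
cat > st.py <<'E'
from h import *
o=env.observe();print(o["time_s"],o["position"],o["ft_force"],o["wrist_torque"],o["grip_width"],np.degrees(np.arctan2(o["tool_rot"][1][0],o["tool_rot"][0][0])))
E
python3 st.py
```

```text
11.15 [0.4598 0.1478 0.1071] [-2.7797  2.1153 13.6646] [0.3495 0.435  0.1229] 0.05490334318746002 -29.46480469815307
```

arm_command --steps '[{"delta_pos":[0,0,0.1],"dr":[0,0,4]},{"delta_pos":[0,0,0.1],"dr":[0,0,4]},{"delta_pos":[0,0,0.1],"dr":[0,0,2]},{"delta_pos":[0,0,0],"dr":[0,0,0]}]'

```text
time_s: 11.55
position: [0.4598, 0.1476, 0.1073]
tool_rot: [[0.942, -0.334, 0.004], [-0.334, -0.942, 0.001], [0.003, -0.002, -1.0]]
ft_force: [-2.1, 2.3, 12.0]
grip_width: 0.0551
```

```bash
python3 st.py
```

```text
11.55 [0.4598 0.1476 0.1073] [-2.1049  2.2889 11.9947] [0.203  0.4233 0.0584] 0.05506456912563203 -19.53058888396515
```

arm_command --steps '[{"delta_pos":[0,0,0],"dr":[0,0,2]},{"delta_pos":[0,0,0],"dr":[0,0,2]},{"delta_pos":[0,0,0],"dr":[0,0,0]}]'

```text
time_s: 11.85
position: [0.4597, 0.1476, 0.1073]
tool_rot: [[0.963, -0.268, 0.004], [-0.268, -0.963, 0.001], [0.003, -0.002, -1.0]]
ft_force: [-2.4, 1.2, 12.9]
grip_width: 0.0547
```

```bash
python3 st.py
```

```text
11.85 [0.4597 0.1476 0.1073] [-2.4344  1.1619 12.9075] [0.2085 0.4269 0.0304] 0.054673065823633016 -15.532619708546752
```

arm_command --steps '[{"delta_pos":[0,0,0],"dr":[0,0,3]},{"delta_pos":[0,0,0],"dr":[0,0,3]},{"delta_pos":[0,0,0],"dr":[0,0,0]}]'

```text
time_s: 12.15
position: [0.4598, 0.1475, 0.1073]
tool_rot: [[0.986, -0.165, 0.004], [-0.165, -0.986, 0.001], [0.004, -0.001, -1.0]]
ft_force: [-2.4, 1.5, 12.3]
grip_width: 0.055
```

```bash
python3 st.py
```

```text
12.15 [0.4598 0.1475 0.1073] [-2.3634  1.5436 12.2876] [0.164  0.4488 0.1042] 0.05502103808762626 -9.497902150951223
```

arm_command --steps '[{"delta_pos":[0,0,0],"dr":[0,0,3]},{"delta_pos":[0,0,0],"dr":[0,0,2]},{"delta_pos":[0,0,0],"dr":[0,0,0]},{"delta_pos":[0,0,1],"dr":[0,0,0]},{"delta_pos":[0,0,0.5],"dr":[0,0,0]},{"delta_pos":[0,0,0],"dr":[0,0,0]}]'

```text
time_s: 12.75
position: [0.4598, 0.1475, 0.1087]
tool_rot: [[0.997, -0.08, 0.004], [-0.08, -0.997, 0.0], [0.004, -0.001, -1.0]]
ft_force: [-1.5, 1.4, 10.1]
grip_width: 0.055
```

```bash
python3 st.py
```

```text
12.75 [0.4598 0.1475 0.1087] [-1.4738  1.3594 10.1061] [0.1868 0.2609 0.0473] 0.05504182077211623 -4.578131258480379
```

arm_command --steps '[{"delta_pos":[0,0,1],"dr":[0,0,0]},{"delta_pos":[0,0,1],"dr":[0,0,0]},{"delta_pos":[0,0,0],"dr":[0,0,0]},{"delta_pos":[0,0,0],"dr":[0,0,0]}]'

```text
time_s: 13.15
position: [0.4593, 0.1473, 0.1096]
tool_rot: [[0.997, -0.08, 0.002], [-0.08, -0.997, 0.0], [0.002, -0.0, -1.0]]
ft_force: [-0.1, 0.6, 6.6]
grip_width: 0.0547
```

```bash
python3 st.py
```

```text
13.15 [0.4593 0.1473 0.1096] [-0.0737  0.5544  6.596 ] [ 0.0709  0.0746 -0.0109] 0.054676526439183505 -4.590471670421754
```

arm_command --steps '[{"delta_pos":[0,0,1],"dr":[0,0,0]},{"delta_pos":[0,0,1],"dr":[0,0,0]},{"delta_pos":[0,0,0],"dr":[0,0,0]},{"delta_pos":[0,0,0],"dr":[0,0,0]}]'

```text
time_s: 13.55
position: [0.4587, 0.1473, 0.1109]
tool_rot: [[0.997, -0.08, -0.0], [-0.08, -0.997, 0.0], [-0.0, 0.0, -1.0]]
ft_force: [0.6, 0.3, -0.6]
grip_width: 0.0549
```

```bash
python3 st.py; python3 - <<'E'
from h import *
S=env.get_image("side");cv2.imwrite("pics/side4.png",S)
cv2.imwrite("pics/crop6.png",cv2.convertScaleAbs(cv2.resize(S[240:350,280:380],None,fx=5,fy=5,interpolation=cv2.INTER_CUBIC),alpha=1.4))
E
```

```text
13.55 [0.4587 0.1473 0.1109] [ 0.648   0.3137 -0.6306] [ 0.0374  0.0149 -0.0289] 0.054911024995109414 -4.593042490648375
```

View pics/crop6.png

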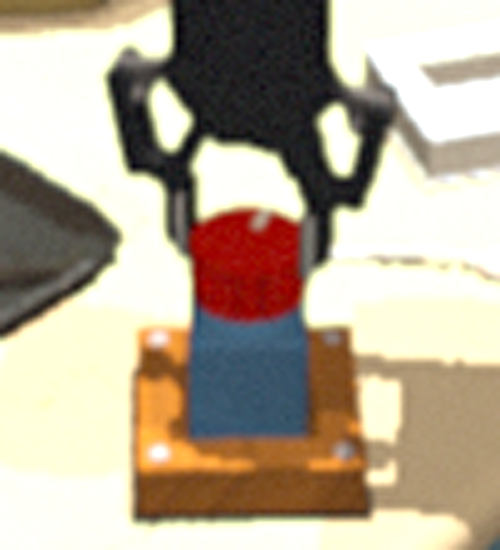

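The force has fallen to -0.6 N, which is the cap's weight alone, so the cap is free. The jar is still seated and the mark has moved to the far side, at crop (260,220). Lifting straight up.

arm_command --steps '[{"delta_pos":[0,0,2],"dr":[0,0,0]},{"delta_pos":[0,0,3],"dr":[0,0,0]},{"delta_pos":[0,0,4],"dr":[0,0,0]},{"delta_pos":[0,0,5],"dr":[0,0,0]},{"delta_pos":[0,0,6],"dr":[0,0,0]},{"delta_pos":[0,0,6],"dr":[0,0,0]},{"delta_pos":[0,0,6],"dr":[0,0,0]},{"delta_pos":[0,0,5],"dr":[0,0,0]},{"delta_pos":[0,0,3],"dr":[0,0,0]},{"delta_pos":[0,0,2],"dr":[0,0,0]},{"delta_pos":[0,0,0],"dr":[0,0,0]},{"delta_pos":[0,0,0],"dr":[0,0,0]},{"delta_pos":[0,0,0],"dr":[0,0,0]},{"delta_pos":[0,0,0],"dr":[0,0,0]}]'

```text
time_s: 15.0
position: [0.4587, 0.1473, 0.1528]
tool_rot: [[0.997, -0.08, -0.0], [-0.08, -0.997, -0.0], [-0.0, 0.0, -1.0]]
ft_force: [0.6, -0.0, -1.0]
grip_width: 0.0548
```

```bash
python3 st.py; python3 - <<'E'
from h import *
S=env.get_image("side");cv2.imwrite("pics/side5.png",S)
cv2.imwrite("pics/crop7.png",cv2.convertScaleAbs(cv2.resize(S[230:350,280:380],None,fx=4.5,fy=4.5,interpolation=cv2.INTER_CUBIC),alpha=1.4))
E
```

```text
15.0 [0.4587 0.1473 0.1528] [ 0.5906 -0.0394 -1.0293] [ 0.0346 -0.0194 -0.0158] 0.05477303593554343 -4.587862913788919
```

View pics/crop7.png

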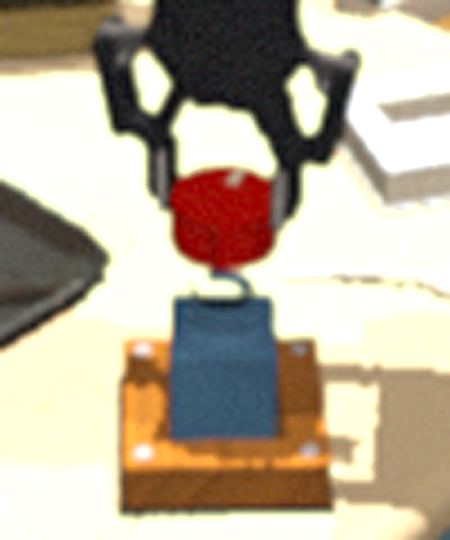

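```bash
python3 -c "
from rig import env
print(env.close_job())"
```

```text
the job is handed in; nothing more can be done
None
```

The jar is in the wooden holder with its cap off. The arm is holding the cap level about 3 cm above the mouth, and I handed the job in at about 15 s. No verdict was reported.

**What I did**
- I gripped the cap once, found the pads overlapped only its top third, and regripped it about 8 mm lower.
- I carried the closed jar to the holder and lowered it until it touched at the height expected for the socket floor.
- I turned the cap anticlockwise by 69° of tool motion, rising slightly as it turned.
- I eased the cap up until the force on the tool showed only the cap's weight (about -0.6 N), then lifted it straight up 42 mm.

**Last checks**
- **Cap:** in the last side view it is level over the jar's axis. Its rim is about 132 mm above the jar's underside, worked out from the tool height, and the white mark is on the far side. The tool reads -1.0 N vertically, close to the cap's weight.
- **Jar:** it looks upright and seated in the same view. "Fully home" rests on the contact height (within about 1 mm), because the underside cannot be seen in the socket.
- **Other things on the worktop:** I never moved near them and saw no sign of contact, but I did not measure them again at the end.

**What disagreed**
- The gripper opening read 55 mm on the 58 mm cap.
- In the side view the fingertips looked higher than their stated 22 mm ahead of the TCP. That is why I regripped.
- The side view put the jar about 1–2 mm off the top-view position, so I corrected by 1 mm in x and y before lowering it.

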